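Put the polished agate away in the grit-tight box

ROBOT

A 6-joint arm with a two-finger parallel gripper is mounted at the origin on a cart in front of the work surface, level with it; the furniture and walls round the work are solid. World frame = base frame: x ahead of the robot, y to its left, z up, the work surface at z = 0. Lengths are in m, angles in degrees, forces in N, time in s.
With the tool pointing down it reaches from about 0.35 to 0.875 m from the base axis. Payload 4.2 kg.
Tool frame: the origin (TCP) lies on the front face of the gripper's body, between the roots of the fingers; the fingertips stand finger_overhang ahead of it and the grasp point (between the pads) lies 51 mm ahead of it (finger_overhang is the distance from the TCP to the fingertips, in m); z points along the fingers, y is the line along which they close (so a half turn about z gives the same grasp; the last joint's range is limited). The gripper opens to 87 mm and grips with 3 to 60 N. Pads are 19 mm wide; open, the fingers measure 117 mm over their backs; the gripper's body (75 mm by 190 mm) begins 51 mm behind the grasp point.
Start: joints at [-61.616, 22.042, 0.453, 0, -68.411, -14.817], TCP at [0.147, -0.608, 0.292] pointing down, gripper open.
Joint ranges: [-179.83, 179.83], [-69.29, 118.12], [-61.27, 80.66], [-181.25, 117.63], [-171.15, -9.14], [-177.46, 177.46]. Speed limits (degrees/s): [159.86, 159.86, 180, 180, 180, 180].

INTERFACE

Orientations are given as a 3x3 rotation matrix whose columns are the frame's x, y, z axes.
In Python, from station import sense, capture, camera_model, finish_job, finger_overhang gives the robot as it stands. The module is installed in compiled form; this text tells all that it offers.
- The arm moves only by the tool jog_arm, never from a script. Its argument "rows" is a list that holds one entry, the list of rows, each a list of 4 numbers: the shift along the tool's x, y, z in m, then the turn about the tool's z in rad. A call has 1 to 20 rows; each row shifts and turns the commanded pose from where the row before left it, along the tool's axes as they then stand; what a row does not reach is not made up. A row lasts 1/8 s, in which the tool goes at most 62.5 mm and 10.7 degrees, less where a joint would pass 70% of its speed; a pose out of reach is approached as far as the arm can. A call is refused whole if a number of a shift passes 0.0625 or a number of a turn 0.188, either way. A call with a gripper value outside its range is refused whole. "claw" is the opening, from 0 (shut) to 1 (fully open), set as the call begins (left out, the last holds). The fingers move at their own pace and stop on an object; the grip force is fixed at half the most. Time passes only in rows, so rows that do not move let the fingers close. It gives the time, the measured TCP pose, the force, the opening and the grip force at its end, in the units of the state.
- sense(): the state, without advancing time (a new reading comes with each control period).
- capture(name): name is "scene" or "side" or "wrist"; returns the picture (400x640x3 uint8, red, green, blue); there is no depth.
- camera_model(name): a dict with "fovy" (degrees; the focal length in pixels is half the picture's height over the tangent of half this angle, whatever the lens; pixels are square), "cx", "cy" (the principal point, pixels), "k1" (the pictures are not rectified: a ray, as slopes to the right and down, at radius r is drawn at 1 + k1 r^2 times it, then the intrinsics apply), "eye" and "rotation" of the camera in the world. Camera axes: x right, y down, z forward; pixel columns grow to the right and rows downward; lengths in m; the calibration is good to about 2 mm. A picture is of the moment at which its call begins: read the wrist's pose just before it. camera_model takes no time and is no camera call; for the wrist camera it gives the pose at the moment of the call.
- finish_job(): hands the job in; it is judged then, once.
The state is a dict: "time_s": time; "joints": joint angles; "joint_velocities": joint speeds; "effort": joint torques, N m; "tcp_pos": TCP position; "ee_rot": TCP orientation; "wrist_force": force on the tool from outside, world axes, zero at the start; "moment": the same for the moment, N m; "gripper_width": opening from 0.0 (shut) to 1.0 (fully open); "gripper_force": force on a finger pad.
Only numpy, scipy, OpenCV 4.12 (cv2) and the standard library are available. Lean on these libraries where they do the work, as an engineer would, in place of code of your own. Each camera call takes 0.05 s, during which the arm holds its last target. There are 200 camera calls.

TASK

Put the polished agate egg that lies to the right of the grit-tight steel box away in it: pull the recessed paddle in the front of the lid to trip the latch and raise the lid with it until it stands well up, then push the egg down through the sprung dust flap so that it lies in the box and the flap closes over it. Then press the lid shut until it is fully down and the latch has caught again; leave the other stones beside the egg where they are.

Things in the scene. Friction and masses are not known exactly. Their poses are not given: they have to be found in the camera images.
- clean_box: blue-grey grit-tight steel box, fixed to the bench, 224 deep (x) by 300 wide (y) by 164 mm high, lid shut. Origin: centre of its underside, on the bench. x points from the front (paddle side) to the back (hinge), y to its left, z up. Lid and body part at z 122. Felt floor inside at z 17. A carrying handle stands 26 mm out of either end at z 80.
- lid (a joint): lid angle about its hinge: 0 shut, 1.15 rad its stop. Upturned tray, walls 40 mm deep, sheet 4 mm. Its spring hinge nearly balances it: left below 0.4 rad it sinks, raised past 0.6 it goes on up by itself to the stop in 1 to 2 s and stays; 2 to 8 N at the front edge pushes it down again. Let down, it rests some 0.09 rad up on the latch, which catches when the front is pressed down with 8 to 20 N
- lid_hinge (a point): middle of the lid's hinge axis, which lies along the box's y at box x +110, z 124; its axes are the lid's: those of the box with the lid shut, turning with it
- lid_front (a point): middle of the lower edge of the lid's front wall, 222 mm from the hinge axis, turning with the lid; shut, it is at box x -112, z 124
- paddle (a joint): paddle angle about its pivot: 0 at rest, flush with the lid's front wall; grows as its upper edge is pulled out to the front, away from the box; stop at 0.60 rad. The hook lets go at about 0.3, surely at 0.45. A spring returns it (2 N at the upper edge at rest, 7 N at the stop). If the lid is pulled up hard before the hook lets go, the paddle becomes stiff.
- paddle_edge (a point): middle of the free upper edge of the steel paddle: a plate 6 thick, 60 wide (y), 32 mm high, standing upright in the lid's front wall, edge level with the lid's top (box x -109, z 164). Behind it an open black dish, 39 mm front to back, 102 wide, floor 34 mm below the lid's top: one finger fits behind the plate, one in front
- paddle_pivot (a point): middle of the paddle's pivot axis (along y), 30 mm below the paddle's upper edge: box x -109, z 134 with the lid shut; carried by the lid
- dust_flap (a joint): dust flap angle: 0 shut, grows as it is pushed down into the box, stop 1.3 rad. Steel plate with a black rubber face, 102 mm long, hinged along the back edge of the mouth (box x +21, z 115), free edge at the front. A weak spring shuts it (1 to 4 N at its middle to open it); it carries the egg's weight, so the egg must be pushed through, past its free edge
- flap_mouth (a point): centre of the mouth in the aluminium inner deck under the lid, at the deck's top (box x -30, y 0, z 120). The mouth is 104 mm (x) by 112 mm (y) and is closed from below by the dust flap
- agate_egg: polished spindle-shaped agate egg, brown and cream bands, 24 (x) by 58 (y, long axis) by 21 mm high, 50 g, lying on the bench to the right of the box. Origin: centre of its underside
- amber_lump: rough amber-coloured lump, 31 x 36 x 27 mm, to be left alone. Origin: centre of its underside
- dark_block: grey striped stone block, 40 x 48 x 24 mm, to be left alone. Origin: centre of its underside
Mind the look-alikes: they are no part of the job. Of the things that look like the agate_egg, take the one that is farthest to the robot's left at the start.

How it is judged:
By the outcome, as a careful person would: the job done as asked, in the order asked, and still so for the second after the job is handed in, with the robot touching nothing.
It also fails if it takes over 72 s, if anything falls off the work surface, if the arm or the gripper's body presses on something with over 40 N, if the wrist force passes 120 N, or if a joint passes its speed limit or range.

## Working session

There is one attempt and no reset: what is moved stays moved. The work goes in short steps, Python scripts to look and compute and a tool call to move; the robot and the scene stay as the last step left them, time stands still between calls to the robot, and variables do not carry over. Pictures are saved under pics/ and viewed, at most 10 in all, crops included, and the job is handed in when it is done.

Besides the shell and the picture viewer there is one more tool, called after ">>>" as a command line: name --argument value ..., lists and objects as JSON in quotes. jog_arm: Moves the arm, as the interface text tells. Its arguments: {"type":"object","properties":{"rows":{"type":"array"},"claw":{"type":"number"}},"required":["rows"]}

```bash
ls; mkdir -p pics; cat > h.py <<'E'
import numpy as np, cv2
from station import sense, capture, camera_model, finish_job, finger_overhang
def ray(m,u,v,shape=(400,640)):
    f=shape[0]/2/np.tan(np.radians(m["fovy"])/2)
    K=np.array([[f,0,m["cx"]],[0,f,m["cy"]],[0,0,1.]])
    p=cv2.undistortPoints(np.array([[[u,v]]],float),K,np.array([m["k1"],0,0,0,0.]))[0,0]
    d=np.array(m["rotation"])@np.array([p[0],p[1],1]); return np.array(m["eye"]),d
def plane(m,u,v,z):
    e,d=ray(m,u,v); return e+d*(z-e[2])/d[2]
def proj(m,P):
    f=200/np.tan(np.radians(m["fovy"])/2); R=np.array(m["rotation"])
    q=R.T@(np.array(P)-np.array(m["eye"])); s=q[:2]/q[2]; s=s*(1+m["k1"]*(s@s))
    return s*f+[m["cx"],m["cy"]]
def save(n,im): cv2.imwrite("pics/"+n+".png",cv2.cvtColor(im,cv2.COLOR_RGB2BGR))
E
python3 - <<'E'
from h import *
a=capture("scene");b=capture("side");c=capture("wrist")
save("scene0",a);save("side0",b);save("wrist0",c)
st=sense();print(st["tcp_pos"],st["ee_rot"],st["wrist_force"],st["gripper_width"],finger_overhang)
for n in("scene","side","wrist"):
    m=camera_model(n);print(n,m)
E
```

```text
pics
[ 0.14655365 -0.60723652  0.29140574] [[-9.72120771e-01 -2.34480133e-01 -5.23854774e-04]
 [-2.34480678e-01  9.72119486e-01  1.58615380e-03]
 [ 1.37327880e-04  1.66476688e-03 -9.99998605e-01]] [0.1985859  0.20554667 1.15395874] 1.0007851757761652 0.0697
scene {'fovy': 42.64502138948615, 'cx': 311.63880530926224, 'cy': 192.52445796415515, 'k1': -0.07226634043314556, 'eye': array([-0.35879896, -0.9060483 ,  0.67440233]), 'rotation': array([[ 0.68440055, -0.29989182,  0.66457565],
       [-0.72895989, -0.29970823,  0.61546117],
       [ 0.01460703, -0.90567095, -0.42372958]])}
side {'fovy': 44.35676228386643, 'cx': 322.3134598703925, 'cy': 199.13836584853138, 'k1': 0.03709345906414272, 'eye': array([ 0.12702676, -0.92514866,  0.73185482]), 'rotation': array([[ 0.90781288, -0.22462225,  0.35414775],
       [-0.41921016, -0.50975128,  0.75127657],
       [ 0.01177383, -0.83048087, -0.5569227 ]])}
wrist {'fovy': 67.8735972241737, 'cx': 317.9168455064611, 'cy': 198.79131196211773, 'k1': -0.04568150971632708, 'eye': array([ 0.07349372, -0.62378197,  0.38459333]), 'rotation': array([[-0.23497751,  0.93544057,  0.26407672],
       [ 0.97199962,  0.22571387,  0.06534516],
       [ 0.00152073,  0.27203711, -0.96228556]])}
```

View pics/scene0.png

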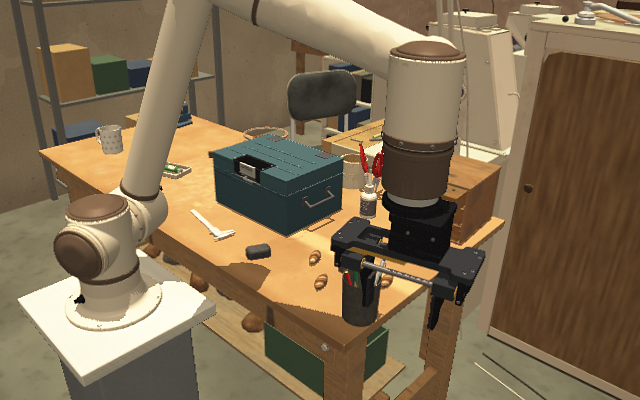

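View pics/side0.png

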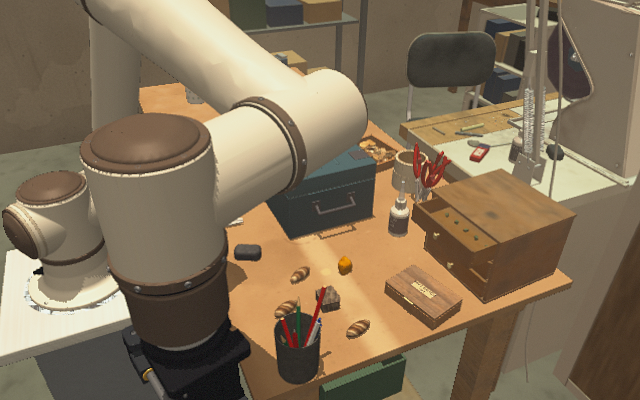

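The scene view shows the blue box, with its front left at about (213,155)–(285,185) and the paddle at (247,168). The side view shows three banded eggs, at (299,274), (287,308) and (358,328), plus amber at (345,265) and the striped block at (330,298). I'll compute positions and check a close crop.

```bash
python3 - <<'E'
from h import *
m=camera_model("side")
for p in [(299,274),(287,308),(358,328),(345,265),(330,298)]: print(p,plane(m,*p,0.010).round(3))
a=cv2.imread("pics/scene0.png");b=cv2.imread("pics/side0.png")
A=cv2.resize(a[125:240,200:360],None,fx=5,fy=5,interpolation=cv2.INTER_CUBIC)
B=cv2.resize(b[250:350,260:380],None,fx=4,fy=4,interpolation=cv2.INTER_CUBIC)
cv2.imwrite("pics/c1.png",A);cv2.imwrite("pics/c2.png",B)
E
```

```text
(299, 274) [ 0.419 -0.193  0.01 ]
(287, 308) [ 0.36  -0.275  0.01 ]
(358, 328) [ 0.464 -0.377  0.01 ]
(345, 265) [ 0.523 -0.208  0.01 ]
(330, 298) [ 0.449 -0.285  0.01 ]
```

View pics/c1.png

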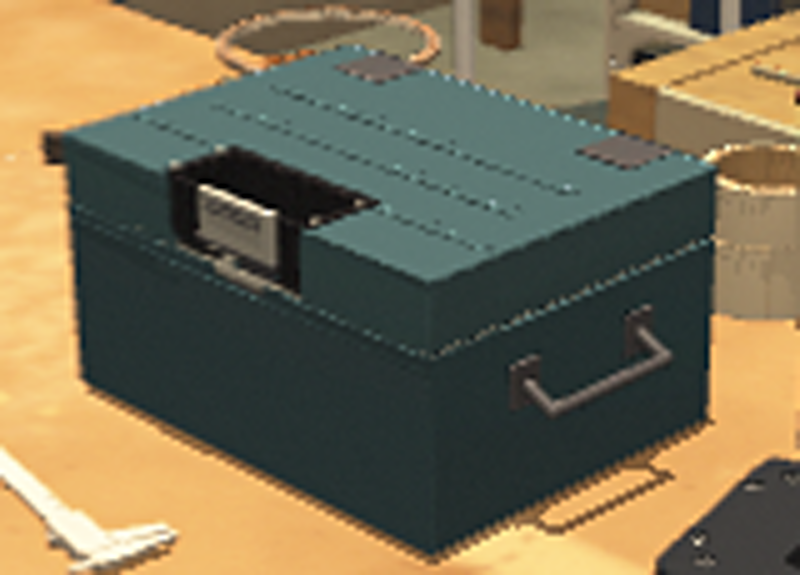

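View pics/c2.png

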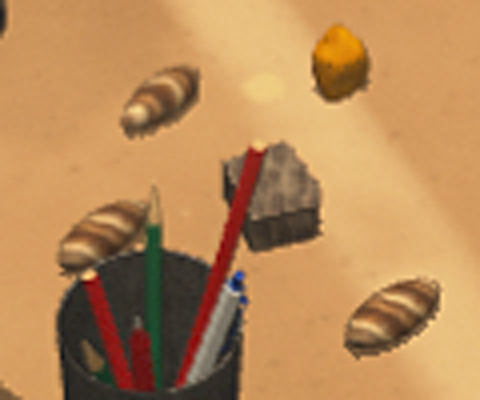

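The scene crop shows the box's top corners at about FL (213,151.6), FR (286.4,181.4) and BR (343.2,159), with the paddle's top edge running (239.6,162)–(255.6,167.4). The side crop confirms three banded eggs. The target is the one farthest left, at side (300,275), y≈-0.19; the amber and the block are not eggs.

```bash
cat >> h.py <<'E'
def c5(x,y): return 200+(x+.5)/5-.5,125+(y+.5)/5-.5
def c4(x,y): return 260+(x+.5)/4-.5,250+(y+.5)/4-.5
E
python3 - <<'E'
from h import *
m=camera_model("scene");s=camera_model("side")
P={k:plane(m,*c5(*p),.164) for k,p in dict(FL=(65,133),FR=(432,282),BR=(716,170),BL=(360,45),pL=(198,185),pR=(278,212)).items()}
P["FR0"]=plane(m,*c5(432,558),0);P["FL0"]=plane(m,*c5(83,378),0);P["BR0"]=plane(m,*c5(710,418),0)
for k in P: print(k,P[k][:2].round(4))
ax=P["FL"]-P["FR"];print(np.linalg.norm(ax),np.linalg.norm(P["BR"]-P["FR"]))
print("yaw y",np.degrees(np.arctan2(-ax[0],ax[1])), "x", np.degrees(np.arctan2(*(P["BR"]-P["FR"])[[1,0]])))
ax=P["FL0"]-P["FR0"];print("yaw0",np.degrees(np.arctan2(-ax[0],ax[1])),np.linalg.norm(ax))
for q in[(122,127),(200,73),(160,100)]: print(plane(s,*c4(*q),.01).round(4))
st=sense();R=np.array(st["ee_rot"]);print(st["joints"])
w=camera_model("wrist");print(R.T@(np.array(w["eye"])-st["tcp_pos"]))
E
```

```text
FL [0.4447 0.2224]
FR [ 0.4459 -0.0741]
BR [ 0.6626 -0.0748]
BL [0.669  0.2196]
pL [0.447  0.1075]
pR [0.4522 0.0482]
FR0 [ 0.4541 -0.064 ]
FL0 [0.4569 0.2389]
BR0 [ 0.6821 -0.0624]
0.2964432816745381 0.21669583886673494
yaw y 0.23690736086562872 x -0.18564985645258247
yaw0 -0.53878253165717 0.30294390499854496
[ 0.3933 -0.2067  0.01  ]
[ 0.4478 -0.1848  0.01  ]
[ 0.4196 -0.1957  0.01  ]
[-6.16161385e+01  2.20815675e+01  3.97507915e-01 -1.80630635e-02
 -6.84101643e+01 -1.48161951e+01]
[ 0.07491546  0.00120209 -0.09317543]
```

Plan: turn the tool so its closing axis lies along box x, then hover over the paddle and look from close by.

>>> jog_arm --rows '[[[0,0,0,-0.167],[0,0,0,-0.167],[0,0,0,-0.167],[0,0,0,-0.167],[0,0,0,-0.167],[0,0,0,-0.167],[0,0,0,-0.167],[0,0,0,-0.167],[-0.032,-0.034,-0.006,0],[-0.032,-0.034,-0.006,0],[-0.032,-0.034,-0.006,0],[-0.032,-0.034,-0.006,0],[-0.032,-0.034,-0.006,0],[-0.032,-0.034,-0.006,0],[-0.032,-0.034,-0.006,0],[-0.032,-0.034,-0.006,0]]]'

```text
time_s: 2.15
tcp_pos: [0.419, -0.3497, 0.3403]
ee_rot: [[0.002, -1.0, -0.0], [-1.0, -0.002, 0.0], [-0.0, 0.0, -1.0]]
wrist_force: [0.6, -0.2, 0.1]
gripper_width: 1.003
gripper_force: 0.0
```

>>> jog_arm --rows '[[[-0.045,-0.004,-0.002,0],[-0.045,-0.004,-0.002,0],[-0.045,-0.004,-0.002,0],[-0.045,-0.004,-0.002,0],[-0.045,-0.004,-0.002,0],[-0.045,-0.004,-0.002,0],[-0.045,-0.004,-0.002,0],[-0.045,-0.004,-0.002,0],[-0.045,-0.004,-0.002,0],[-0.025,-0.004,-0.002,0],[0,0,0,0],[0,0,0,0]]]'

```text
time_s: 3.65
tcp_pos: [0.457, 0.0787, 0.36]
ee_rot: [[0.002, -1.0, -0.001], [-1.0, -0.002, -0.0], [0.0, 0.001, -1.0]]
wrist_force: [-0.2, 0.4, -0.1]
gripper_width: 0.996
gripper_force: 0.0
```

```bash
python3 - <<'E'
from h import *
st=sense();m=camera_model("wrist");a=capture("wrist");save("wrist1",a)
print(st["time_s"],st["tcp_pos"],np.round(st["ee_rot"],3).tolist(),st["joints"].__repr__())
import json
json.dump({k:np.array(v).tolist() for k,v in m.items()},open("w1.json","w"))
E
```

```text
3.65 [0.45696192 0.07867733 0.35997867] [[0.002, -1.0, -0.001], [-1.0, -0.002, -0.0], [0.0, 0.001, -1.0]] array([ 2.99262978e+01,  3.40052619e+00, -1.42300840e+01, -3.91038330e-03,
       -7.24193565e+01, -2.98167573e+01])
```

View pics/wrist1.png

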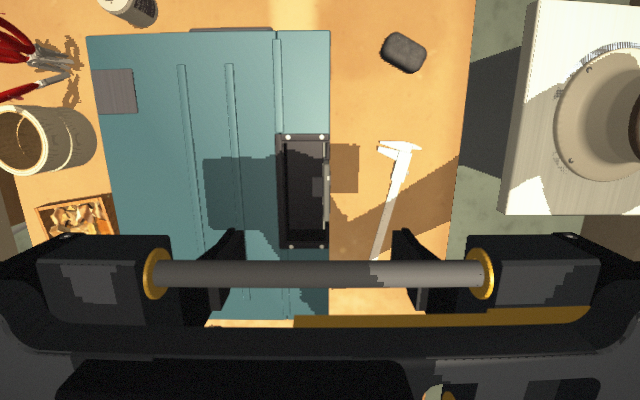

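The wrist view has image right = -x and down = +y. The lid's front edge is at column 330 (rows 30–318), with the dish at columns 277–330, rows 134–248, and the paddle plate at about column 326, rows 160–232.

```bash
python3 - <<'E'
from h import *
import json
m=json.load(open("w1.json"))
for n,p in dict(FR=(330,31),FRm=(330,120),FLm=(330,318),BR=(87,37),dBR=(277,135),dBL=(277,248),dFR=(330,134),dFL=(330,249)).items(): print(n,plane(m,*p,.164)[:2].round(4))
im=cv2.imread("pics/wrist1.png")
cv2.imwrite("pics/c3.png",cv2.resize(im[120:260,260:350],None,fx=4,fy=4,interpolation=cv2.INTER_CUBIC))
E
```

```text
FR [ 0.4458 -0.0672]
FRm [0.4449 0.0096]
FLm [0.4419 0.2291]
BR [ 0.6671 -0.066 ]
dBR [0.4953 0.0236]
dBL [0.4994 0.1413]
dFR [0.4447 0.0226]
dFL [0.4431 0.1422]
```

View pics/c3.png

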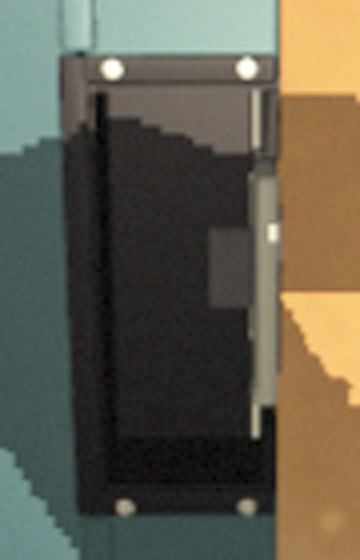

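>>> jog_arm --rows '[[[-0.0035,0.0095,0,0.0],[0,0,0.03,0],[0,0,0.03,0],[0,0,0.03,0],[0,0,0.02,0],[0,0,0,0],[0,0,0.015,0],[0,0,0.014,0],[0,0,0,0]]]' --claw 0.35

```text
time_s: 4.82
tcp_pos: [0.4473, 0.0823, 0.2208]
ee_rot: [[0.002, -1.0, -0.001], [-1.0, -0.002, -0.001], [0.001, 0.001, -1.0]]
wrist_force: [0.0, 0.5, 0.5]
gripper_width: 0.352
gripper_force: 0.0
```

>>> jog_arm --rows '[[[0,0,0,0],[0,0,0,0],[0,0,0,0],[0,0,0,0],[0,0,0,0]]]' --claw 0

```text
time_s: 5.45
tcp_pos: [0.4483, 0.0827, 0.2216]
ee_rot: [[0.002, -1.0, 0.001], [-1.0, -0.002, 0.0], [-0.0, -0.001, -1.0]]
wrist_force: [1.8, -1.8, 0.6]
gripper_width: 0.07
gripper_force: 30.0
```

>>> jog_arm --rows '[[[0,0.0025,0.0002,0],[0,0.0025,0.0004,0],[0,0.0025,0.0005,0],[0,0.0025,0.0007,0],[0,0.0025,0.0008,0],[0,0,0,0],[0,0,0,0]]]'

```text
time_s: 6.32
tcp_pos: [0.4423, 0.0831, 0.2222]
ee_rot: [[0.005, -1.0, 0.019], [-1.0, -0.005, 0.002], [-0.002, -0.019, -1.0]]
wrist_force: [19.0, -10.5, -2.5]
gripper_width: 0.075
gripper_force: 30.6
```

```bash
python3 - <<'E'
from h import *
a=capture("scene");b=capture("wrist")
save("g1",np.hstack([cv2.resize(a[120:240,190:310],(400,400)),cv2.resize(b[80:330,240:490],(400,400))]))
E
```

```text
(no output)
```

View pics/g1.png

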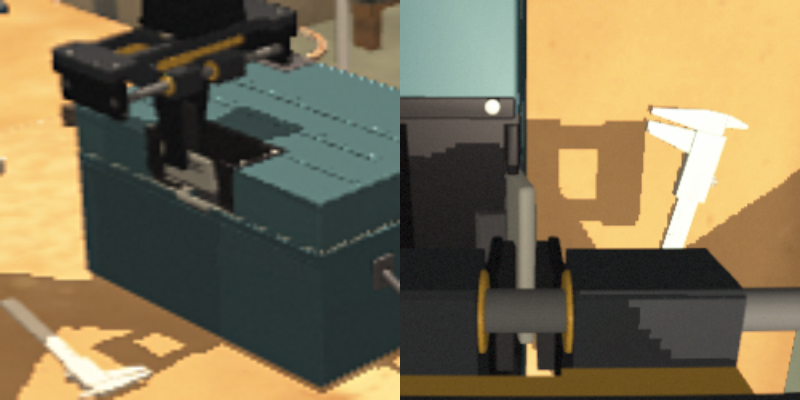

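The picture shows the plate between the fingers, just beginning to tilt outward. The arm is compliant (6 of 12.5 mm reached, 19 N), so I'll pull further.

>>> jog_arm --rows '[[[0,0.0025,0.0003,0],[0,0.0025,0.0003,0],[0,0.0025,0.0003,0],[0,0.0025,0.0003,0],[0,0,0,0]]]'

```text
time_s: 7.05
tcp_pos: [0.4342, 0.0832, 0.2219]
ee_rot: [[0.006, -1.0, 0.024], [-1.0, -0.006, 0.002], [-0.002, -0.024, -1.0]]
wrist_force: [24.6, -14.5, -2.3]
gripper_width: 0.102
gripper_force: 29.3
```

>>> jog_arm --rows '[[[0,0.0025,0.0004,0],[0,0.0025,0.0004,0],[0,0,0,0],[0,0,-0.004,0],[0,0,-0.004,0],[0,0,0,0]]]'

```text
time_s: 7.8
tcp_pos: [0.4333, 0.0837, 0.2311]
ee_rot: [[0.008, -0.999, 0.034], [-1.0, -0.008, 0.004], [-0.003, -0.034, -0.999]]
wrist_force: [37.6, -20.1, -6.2]
gripper_width: 0.101
gripper_force: 26.2
```

>>> jog_arm --rows '[[[0,-0.002,-0.006,0],[0,-0.002,-0.006,0],[0,-0.002,-0.006,0],[0,-0.002,-0.006,0],[0,0,0,0]]]'

```text
time_s: 8.43
tcp_pos: [0.4387, 0.0837, 0.2534]
ee_rot: [[0.006, -1.0, 0.028], [-1.0, -0.006, 0.004], [-0.003, -0.028, -1.0]]
wrist_force: [31.4, -12.4, -8.7]
gripper_width: 0.087
gripper_force: 25.7
```

```bash
python3 - <<'E'
from h import *
a=capture("scene");b=capture("wrist")
save("g2",np.hstack([cv2.resize(a[120:240,190:310],(400,400)),cv2.resize(b[80:330,240:490],(400,400))]))
E
```

```text
(no output)
```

View pics/g2.png

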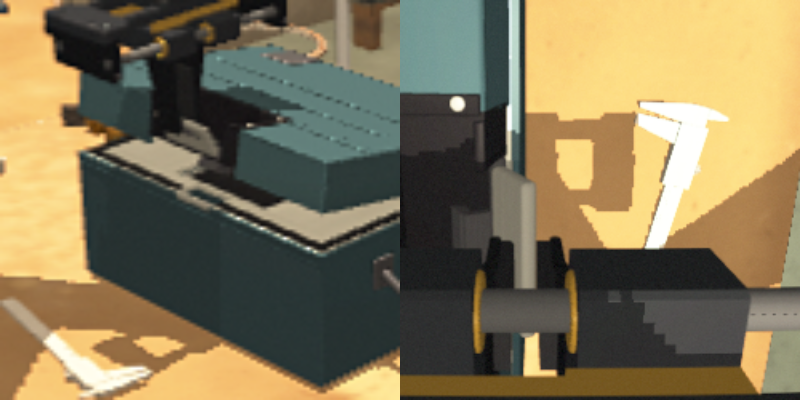

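The lid is rising with the paddle (rim visible, ~0.14 rad). Continuing along the arc.

>>> jog_arm --rows '[[[0,-0.0032,-0.0063,0],[0,-0.0032,-0.0063,0],[0,-0.0032,-0.0063,0],[0,-0.0032,-0.0063,0],[0,-0.0032,-0.0063,0],[0,-0.0032,-0.0063,0],[0,-0.0032,-0.0063,0],[0,-0.0032,-0.0063,0],[0,0,0,0]]]'

```text
time_s: 9.65
tcp_pos: [0.4583, 0.0833, 0.3003]
ee_rot: [[0.003, -1.0, 0.012], [-1.0, -0.003, 0.002], [-0.002, -0.012, -1.0]]
wrist_force: [15.6, -3.3, -7.7]
gripper_width: 0.074
gripper_force: 28.0
```

>>> jog_arm --rows '[[[0,-0.004,-0.0055,0],[0,-0.004,-0.0055,0],[0,-0.004,-0.0055,0],[0,-0.004,-0.0055,0],[0,-0.0045,-0.0055,0],[0,-0.0045,-0.0055,0],[0,-0.0045,-0.0055,0],[0,-0.0045,-0.0055,0],[0,0,0,0]]]'

```text
time_s: 10.78
tcp_pos: [0.4883, 0.0832, 0.3433]
ee_rot: [[0.002, -1.0, 0.001], [-1.0, -0.002, 0.001], [-0.001, -0.001, -1.0]]
wrist_force: [4.1, 3.2, -4.1]
gripper_width: 0.063
gripper_force: 29.9
```

```bash
python3 - <<'E'
from h import *
a=capture("scene");b=capture("side")
save("g3",np.hstack([cv2.resize(a[60:240,180:360],(400,400)),cv2.resize(b[80:280,200:400],(400,400))]))
E
```

```text
(no output)
```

View pics/g3.png

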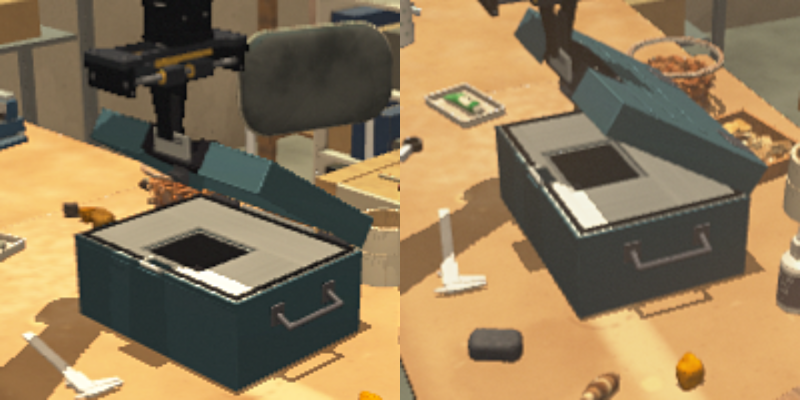

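Lid is about 0.55 rad up, paddle still gripped. A bit further.

>>> jog_arm --rows '[[[0,-0.0045,-0.005,0],[0,-0.0045,-0.005,0],[0,-0.0045,-0.005,0],[0,-0.0045,-0.005,0],[0,-0.0045,-0.005,0],[0,0,0,0]]]'

```text
time_s: 11.62
tcp_pos: [0.5108, 0.0832, 0.367]
ee_rot: [[0.002, -1.0, -0.0], [-1.0, -0.002, 0.001], [-0.001, 0.0, -1.0]]
wrist_force: [6.5, 3.2, -7.3]
gripper_width: 0.064
gripper_force: 30.7
```

>>> jog_arm --rows '[[[0,0,0,0],[0,0,0,0],[0,0,-0.02,0],[0,0,-0.04,0],[0,0.02,-0.03,0],[0,0.05,0,0],[0,0.05,0,0],[0,0,0,0],[0,0,0,0],[0,0,0,0]]]' --claw 0.3

```text
time_s: 12.88
tcp_pos: [0.3909, 0.0824, 0.4578]
ee_rot: [[0.001, -1.0, -0.001], [-1.0, -0.001, -0.001], [0.001, 0.001, -1.0]]
wrist_force: [0.1, 0.8, 0.2]
gripper_width: 0.301
gripper_force: 0.0
```

```bash
python3 - <<'E'
from h import *
a=capture("scene");b=capture("side")
save("g4",np.hstack([cv2.resize(a[60:240,180:360],(400,400)),cv2.resize(b[80:280,200:400],(400,400))]))
E
```

```text
(no output)
```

View pics/g4.png

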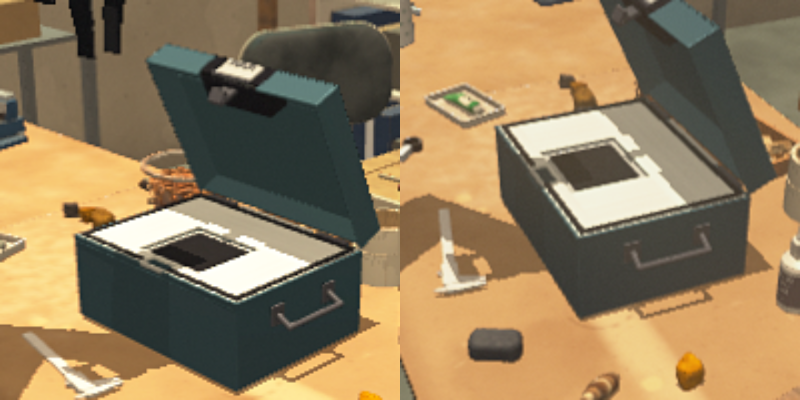

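The lid now stands well up at its stop, with the deck and the black-flapped mouth visible. All views are used, so I go on by numbers alone: measure the mouth by mask from here, then move over the egg.

```bash
python3 - <<'E'
from h import *
m=camera_model("wrist");a=capture("wrist");save("w5",a)
print("exp",[proj(m,(x,y,.12)).round(0).tolist() for x,y in[(.4745,.026),(.4745,.138),(.5785,.138),(.5785,.026)]])
g=a.max(2); 
n,l,s,c=cv2.connectedComponentsWithStats((g<60).astype(np.uint8))
for i in range(1,n):
    if s[i,4]>300: print(s[i],c[i].round(1),plane(m,*c[i],.118).round(4), [plane(m,*p,.118)[:2].round(4).tolist() for p in [(s[i,0],s[i,1]),(s[i,0]+s[i,2],s[i,1]+s[i,3])]])
E
```

```text
exp [[258.0, 128.0], [262.0, 204.0], [194.0, 203.0], [186.0, 128.0]]
[ 530    0  110  153 3659] [596.3  49.1] [ 0.0015 -0.087   0.118 ] [[0.1089, -0.1437], [-0.1066, 0.0566]]
[    0     8   640   392 93417] [291.8 305.2] [0.4339 0.318  0.118 ] [[0.8294, -0.142], [-0.2874, 0.5687]]
[ 400   57   51  107 3985] [424.8 111.7] [0.2393 0.003  0.118 ] [[0.2794, -0.0683], [0.1932, 0.0771]]
[ 259   59  118  218 4272] [304.  221.9] [0.4114 0.1681 0.118 ] [[0.4699, -0.0651], [0.2927, 0.264]]
[ 616   75   24   87 1018] [628.9 122.4] [-0.0747  0.0114  0.118 ] [[-0.0368, -0.0541], [-0.1107, 0.0706]]
[ 194  135   62   62 3517] [225.4 165.2] [0.5263 0.0797 0.118 ] [[0.5686, 0.0357], [0.4836, 0.1282]]
```

>>> jog_arm --rows '[[[0.04,-0.004,0.01,0],[0.04,-0.004,0.02,0],[0.04,-0.004,0.025,0],[0.04,-0.004,0.03,0],[0.04,-0.004,0.03,0],[0.04,-0.004,0.03,0],[0.037,-0.005,0.03,0],[0,0,0.02,0],[0,0,0,0],[0,0,0,0]]]' --claw 0.6

```text
time_s: 14.28
tcp_pos: [0.4206, -0.1945, 0.2638]
ee_rot: [[0.003, -1.0, 0.001], [-1.0, -0.003, -0.001], [0.001, -0.001, -1.0]]
wrist_force: [-0.7, -0.2, -0.2]
gripper_width: 0.6
gripper_force: 0.0
```

```bash
python3 - <<'E'
from h import *
m=camera_model("wrist");a=capture("wrist");save("w6",a)
u,v=proj(m,(.4196,-.1957,.01)).round().astype(int);print(u,v)
lab=cv2.cvtColor(cv2.GaussianBlur(a,(3,3),0),cv2.COLOR_RGB2LAB).astype(int)
print("grid"); 
for y in range(v-80,v+81,10): print(y,' '.join('%3d,%3d'%(lab[y,x,0],lab[y,x,2]) for x in range(u-80,u+81,10)) if 0<=y<400 else '')
E
```

```text
318 178
grid
98 219,172 223,172 218,171 219,172 208,171 154,153 138,150 175,156 191,174 191,173 192,174 192,173 191,173 195,173 183,170 163,165 195,173
108 220,172 224,172 225,172 222,171 210,172 124,147 132,148 120,146 190,173 191,173 191,173 192,173 164,167 148,166 144,164  92,156 170,167
118 219,172 226,171 226,171 221,171 216,172 128,149 129,149 150,153 193,173 193,173 194,173 177,171 192,169 113,161 124,163 168,169 196,173
128 217,171 225,171 227,170 225,172 217,172 200,173 195,172 195,172 195,173 195,172 193,173 196,174 199,173 195,173 196,173 196,174 196,174
138 217,172 226,171 226,171 225,171 218,172 203,174 199,175 197,173 198,173 196,173 197,174 198,174 200,173 199,173 197,173 196,173 196,173
148 216,172 227,171 225,170 223,172 143,160 131,159 166,167 202,174 199,174 198,174 198,173 199,173 200,173 198,173 197,173 197,173 198,173
158 116,182 105,157 141,158 138,157 132,157 123,157 121,157 121,157 120,157 118,156 118,156 114,156 119,156 117,156 173,169 199,173 197,174
168 119,183 120,156 140,157 147,160 135,158 122,157 120,157 120,157 119,157  97,152 115,157 165,167 119,157 
[... 591 characters left out ...]

218 208,173 226,171 140,157 141,157 138,157 116,156 112,156 109,156 186,173 186,172 188,173 192,173 189,172 191,173 191,173 191,172 190,172
228 203,172 225,171  91,148 140,157 138,157 120,156 107,156 106,155 183,172 184,173 187,173 190,173 190,173 190,173 131,160 190,174 191,173
238 202,173 224,171   8,127  12,128 136,157 119,156 106,155 105,154 182,173 184,172 187,172 187,172 189,173  15,127  12,129 187,172 189,173
248 199,172  10,129  14,129  12,128 138,157 119,156 106,155 106,155 182,173 185,172 188,172 186,172 186,172  15,127  16,129  10,129 188,173
258   9,128  10,129  16,129  12,128 135,157 109,155 107,156 109,155 183,173 184,173 186,172 186,173  45,136  12,127  16,128  11,128   9,127
```

The gripper's shadow lies on the egg; I'll sidestep so it's lit.

>>> jog_arm --rows '[[[-0.045,0,0,0],[-0.045,0,0,0],[0,0,0,0],[0,0,0,0]]]'

```text
time_s: 14.82
tcp_pos: [0.4201, -0.1041, 0.264]
ee_rot: [[0.004, -1.0, 0.002], [-1.0, -0.004, 0.0], [-0.0, -0.002, -1.0]]
wrist_force: [-0.5, -0.2, 0.5]
gripper_width: 0.605
gripper_force: 0.0
```

```bash
python3 - <<'E'
from h import *
m=camera_model("wrist");a=capture("wrist");save("w7",a)
u,v=proj(m,(.4196,-.1957,.01));print(u,v)
lab=cv2.cvtColor(a,cv2.COLOR_RGB2LAB).astype(int)
k=(((lab[...,2]<166)|(lab[...,0]<165))).astype(np.uint8)
k=cv2.morphologyEx(k,cv2.MORPH_CLOSE,np.ones((7,7)))
cs,_=cv2.findContours(k,cv2.RETR_EXTERNAL,cv2.CHAIN_APPROX_NONE)
for c in cs:
    A=cv2.contourArea(c)
    if A<150: continue
    M=cv2.moments(c);p=(M["m10"]/M["m00"],M["m01"]/M["m00"])
    q=np.array([plane(m,*x[0],.009)[:2] for x in c[::2]],np.float32)
    r=cv2.minAreaRect(q*1000)
    print(int(A),np.round(p,1),cv2.boundingRect(c),np.round(r[0],1),np.round(r[1],1),round(r[2],1))
x0,y0=int(u)-40,int(v)-24
for y in range(y0,y0+48,3): print(''.join('#' if k[y,x] else '.' for x in range(x0,x0+80)))
E
```

```text
318.6552516863807 98.35537277780007
828 [317.4 101.5] (295, 87, 47, 30) [ 420.4 -192.5] [56.6 23.8] 25.6
281 [235.2  86.1] (217, 68, 29, 35) [ 516.7 -210.2] [35.3 30.8] 87.9
1039 [377.8  24.3] (351, 9, 54, 32) [ 357.9 -271.1] [59.2 25.2] 25.6
165547 [361.1 253.6] (0, 0, 640, 400) [419.7 -17.4] [1076.4  577.4] 0.4
1302 [296.5  17.1] (277, 0, 40, 36) [ 443.3 -277.7] [33.9 41.1] 89.9
583 [121.5   5.2] (92, 0, 73, 16) [ 624.3 -290.8] [14.9 78.8] 87.8
4314 [25.9 43.6] (0, 0, 62, 87) [ 755.4 -261.4] [79.3 91. ] 1.2
................................................................................
................................................................................
................................................................................
................................................................................
................................................................................
.........................................######################.................
..................................##############################................
............................###################################.................
........................#####################################...................
.....................######################################.....................
...................#####################################........................
..................##################################............................
.................###############################................................
..................#######################.......................................
.......................##########...............................................
................................................................................
```

Egg: centre (0.420,-0.193), long axis at 25.6°, 57×24 mm, as described. Moving above it, aligning, descending.

>>> jog_arm --rows '[[[0.0445,0,0,0.161],[0,0,0,0.161],[0,0,0,0.161],[0,0,0,0.161],[0,0,0,0.161],[0,0,0,0.161],[0,0,0,0.161],[0,0,0,0]]]'

```text
time_s: 15.88
tcp_pos: [0.4198, -0.1498, 0.2631]
ee_rot: [[-0.902, -0.431, 0.0], [-0.431, 0.902, -0.0], [-0.0, -0.0, -1.0]]
wrist_force: [-0.4, 0.3, -0.8]
gripper_width: 0.601
gripper_force: 0.0
```

>>> jog_arm --rows '[[[0.0181,-0.0392,0,0],[0,0,0.035,0],[0,0,0.035,0],[0,0,0.035,0],[0,0,0.035,0],[0,0,0.02,0],[0,0,0.015,0],[0,0,0.014,0],[0,0,0,0],[0,0,0,0]]]'

```text
time_s: 17.12
tcp_pos: [0.4208, -0.1925, 0.0745]
ee_rot: [[-0.902, -0.432, 0.001], [-0.432, 0.902, -0.0], [-0.001, -0.001, -1.0]]
wrist_force: [-0.5, 0.2, -0.3]
gripper_width: 0.6
gripper_force: 0.0
```

>>> jog_arm --rows '[[[0,0,0,0],[0,0,0,0],[0,0,0,0],[0,0,0,0],[0,0,0,0]]]' --claw 0

```text
time_s: 17.75
tcp_pos: [0.4206, -0.1922, 0.0743]
ee_rot: [[-0.902, -0.431, 0.001], [-0.431, 0.902, -0.0], [-0.0, -0.0, -1.0]]
wrist_force: [-0.5, -0.7, 1.6]
gripper_width: 0.252
gripper_force: 30.0
```

>>> jog_arm --rows '[[[0,0,-0.02,0],[0,0,-0.03,0],[0,0,-0.04,0],[0,0,-0.04,0],[0,0,-0.04,0],[0,0,-0.036,0],[0,0,-0.01,-0.1624],[0,0,0,-0.1624],[0,0,0,-0.1624],[0,0,0,-0.1624],[0,0,0,-0.1624],[0,0,0,-0.1624],[0,0,0,-0.1624],[0,0,0,0]]]'

```text
time_s: 19.5
tcp_pos: [0.42, -0.192, 0.2896]
ee_rot: [[0.01, -1.0, -0.001], [-1.0, -0.01, 0.0], [-0.0, 0.001, -1.0]]
wrist_force: [-0.4, -0.4, -1.4]
gripper_width: 0.251
gripper_force: 30.0
```

>>> jog_arm --rows '[[[-0.0391,-0.0047,0,0],[-0.0391,-0.0047,0,0],[-0.0391,-0.0047,0,0],[-0.0391,-0.0047,0,0],[-0.0391,-0.0047,0,0],[-0.0391,-0.0047,0,0],[-0.0391,-0.0047,0,0],[0,0,0.03,0],[0,0,0.03,0],[0,0,0.025,0],[0,0,0,0],[0,0,0,0]]]'

```text
time_s: 21.0
tcp_pos: [0.4507, 0.0821, 0.2059]
ee_rot: [[0.011, -1.0, 0.001], [-1.0, -0.011, 0.0], [-0.0, -0.001, -1.0]]
wrist_force: [-1.0, 1.0, -0.5]
gripper_width: 0.251
gripper_force: 30.0
```

```bash
python3 - <<'E'
from h import *
st=sense();print(st["tcp_pos"],st["wrist_force"])
m=camera_model("wrist");a=capture("wrist");save("w8",a)
print("exp",[proj(m,(x,y,.12)).round(0).tolist() for x,y in[(.4745,.026),(.4745,.138),(.5785,.138),(.5785,.026)]])
g=cv2.cvtColor(a,cv2.COLOR_RGB2GRAY)
for y in range(60,260,10): print(y,' '.join('%3d'%g[y,x] for x in range(0,400,12)))
E
```

```text
[0.45065861 0.0821257  0.20593219] [-0.99090605  0.97736449 -0.51061809]
exp [[278.0, 144.0], [282.0, 306.0], [137.0, 303.0], [109.0, 144.0]]
60 122 125 131 126 131 133 132 229 225 225 227 229 228 231 230 232 232 233 234 235 234 236 236 236 237 236  31 136 147 150 154 153 153 155
70 125 127 130 135 127 131 130 228 225 226 228 228 229 229 229 231 233 233 234 234 236 236 235 236 236 236  37 144 151 151 155 160 157 160
80 126 128 127 131 133 136 132 227 227 227 228 230 231 232 233 233 234 235 236 236 236 237 238 236 238 237  33 145 153 153 156 157 155 157
90 124 129 126 133 133 136 131 225 227 225 227 228 229 232 233 233 234 235 235 235 237 237 237 237 237 237  32 147 154 157 154 157 159 161
100 131 125 132 133 133 131 132 227 230 230 231 233 233 233 234 235 235 235 237 237 237 237 239 238 238 237  38 148 156 152 157 157 155 160
110 126 124 131 128 131 134 131 229 231 228 229 231 233 234 234 234 236 236 237 237 238 238 239 238 238 237  35 145 155 156 157 158 159 161
120 128 126 128 132 132 135 135 229 230 229 230 231 234 233 235 235 235 237 235 237 238 238 238 238 238 238  41 145 156 15
[... 1137 characters left out ...]

210  15 128 131 128 132 134 138 138 231 231  75 195  37  33  16  17  22  19  19  16  20  24  23 119  72  81  66 102  90 118  91  95  90 164
220  85  17 131 131 133 129 134 134 133 140 133 111  35  38  20  21  22  17  13  13  19  20  18 117  77  81 113  48  88  86  93  92  92 166
230  98  19 132 133 126 132 133 137 132 136 143 106  35  38  14  26  24  19  20  20  20  24  23 116  11  56  54  76  48  15 163 164 167 165
240 111  10 130 125  21  10   7  10 132 134 143 108  38  34  18  17  17  14  22  21  13  14  21 117   4  35  42  43  80   7 164  21  23  15
250 109  20 105   1   5   4   2  13 135 230 232  52  37  36  17  18  16  16  15  12  20  22  48   3  15  45  41  70  37  14   0  49  19  19
```

The mouth's edges are where expected (front edge col ~279, right edge row ~147). Sliding in over the rim, then down through the flap.

>>> jog_arm --rows '[[[0,-0.02,0,0],[0,-0.02,0,0],[0,-0.016,0,0],[0,0,0,0],[0,0,0.01,0],[0,0,0.01,0],[0,0,0.01,0],[0,0,0,0]]]'

```text
time_s: 22.05
tcp_pos: [0.5052, 0.0823, 0.174]
ee_rot: [[0.012, -1.0, -0.003], [-1.0, -0.012, -0.001], [0.001, 0.003, -1.0]]
wrist_force: [-0.5, 0.1, 0.7]
gripper_width: 0.251
gripper_force: 30.0
```

>>> jog_arm --rows '[[[0,-0.002,0.01,0],[0,-0.001,0.01,0],[0,0,0.01,0],[0,0,0.008,0],[0,0,0.006,0],[0,0,0,0],[0,0,0,0]]]'

```text
time_s: 22.92
tcp_pos: [0.5082, 0.0823, 0.1306]
ee_rot: [[0.011, -1.0, -0.002], [-1.0, -0.011, -0.001], [0.001, 0.002, -1.0]]
wrist_force: [-2.2, -0.1, -0.5]
gripper_width: 0.252
gripper_force: 31.7
```

>>> jog_arm --rows '[[[0,0,0.003,0],[0,0,0,0]]]'

```text
time_s: 23.18
tcp_pos: [0.5093, 0.0827, 0.1282]
ee_rot: [[0.012, -1.0, 0.001], [-1.0, -0.012, 0.0], [-0.0, -0.001, -1.0]]
wrist_force: [-1.3, 0.6, 1.8]
gripper_width: 0.252
gripper_force: 31.2
```

>>> jog_arm --rows '[[[0,0,0,0],[0,0,0,0],[0,0,0,0],[0,0,0,0],[0,0,0,0],[0,0,0,0],[0,0,0,0]]]' --claw 0.34

```text
time_s: 24.05
tcp_pos: [0.509, 0.0826, 0.128]
ee_rot: [[0.012, -1.0, -0.0], [-1.0, -0.012, -0.0], [0.0, 0.0, -1.0]]
wrist_force: [-2.3, -1.3, 0.0]
gripper_width: 0.344
gripper_force: 0.8
```

```bash
python3 - <<'E'
from h import *
a=capture("wrist");save("w9",a);s=capture("side");save("s9",s);c=capture("scene");save("c9",c)
m=camera_model("wrist")
print([proj(m,(x,.082,z)).round(0).tolist() for x,z in[(.508,.065),(.508,.03),(.4745,.12),(.49,.03)]])
# egg-ish pixels: brown/cream saturation inside mouth
hsv=cv2.cvtColor(a,cv2.COLOR_RGB2HSV)
P=np.array([proj(m,(x,y,.12)) for x,y in[(.4745,.026),(.4745,.138),(.5785,.138),(.5785,.026)]]).astype(int);print(P.tolist())
for y in range(max(0,P[:,1].min()),min(300,P[:,1].max()),8): print(y,' '.join('%3d/%3d'%(hsv[y,x,1],hsv[y,x,2]) for x in range(max(0,P[:,0].min()),P[:,0].max(),12)))
E
```

```text
[[318.0, 247.0], [318.0, 225.0], [402.0, 306.0], [344.0, 225.0]]
[[417, 166], [389, 410], [163, 405], [118, 163]]
163  38/230  33/232  34/232  29/236  32/237  29/237  23/239  19/241  17/240  12/241   9/239  10/241   8/241   8/241  12/242  14/244  12/245  14/245  15/246  15/247  15/246  14/245  12/242  11/242  10/241
171  45/ 91  47/213  48/159  43/149  48/161  47/156  49/165  50/159  46/166  48/106  38/ 34  59/ 26  43/ 30  17/ 30  49/ 31  31/ 25  46/123  34/143  34/143  30/138  29/ 79  24/ 73  31/ 82  41/ 68  55/ 23
179  33/234  36/225  50/159  49/152  50/163  49/ 63  56/ 32  18/ 28  53/ 29   9/ 27  34/ 30  26/ 30  33/ 31  40/ 19  36/ 21 179/ 10  42/ 90  32/ 80  35/ 80  38/ 74  31/ 75  32/ 87  34/ 74  40/ 89  91/ 28
187  31/238  38/ 73  48/158  50/ 72  57/ 27 106/ 24  66/ 31  16/ 31  33/ 31  66/ 27  19/ 27  18/ 29  21/ 24  49/ 21 128/ 12  78/ 23  34/ 90  27/ 75  38/ 80  32/ 80  31/ 82 149/ 60  52/ 83  30/ 77  76/ 27
195  28/239  22/ 46  49/160  49/145  19/ 27  51/ 25  51/ 30  31/ 33  26/ 29  90/ 31  49/ 26   0/ 15  64/ 16  94/ 19  38/ 20  67/ 19  42/ 86  28/ 73  36/ 77  30/ 76  29/ 7
[... 1985 characters left out ...]
  17/ 59  31/ 58  40/ 57  26/ 59  33/ 61  26/ 59  26/ 60  30/ 60  39/104  19/ 55  14/ 56
283  33/100  28/ 54   9/ 30  42/ 36  26/ 29  18/ 28   8/ 34   8/ 33  26/ 30  24/ 32  35/ 29 191/ 91  38/ 60  25/ 61  39/ 59  31/ 58  22/ 59  29/ 61  29/ 62  22/ 58  26/ 59  21/ 60  31/ 58  25/ 52  21/ 49
291  54/142  52/146  25/ 41  36/ 28  25/ 31   8/ 31   0/ 27  10/ 26  16/ 31   8/ 32  28/ 27 195/ 97 102/ 15  32/ 32 128/ 10  77/ 20  33/ 84  47/ 81  35/ 80  35/ 87  16/ 32 255/  1 206/ 68  19/ 53  26/ 58
299  54/141  52/143  52/ 78  39/ 26  26/ 29  76/ 27  35/ 29   9/ 30  18/ 28   0/ 30  25/ 31 188/110 187/ 15  36/ 28  93/ 11  67/ 23  35/ 87  31/ 82  36/ 79  34/ 76  15/ 33  91/ 14 155/ 51  10/ 26   9/ 54
```

The egg shows as a banded, saturated blob (cols 358–382, rows 187–250) on the felt at the front, clear of the flap edge. Withdrawing.

>>> jog_arm --rows '[[[0,0,-0.015,0],[0,0,-0.02,0],[0,0,-0.02,0],[0,0,-0.023,0],[0,0.03,0,0],[0,0.03,0,0],[0,0,-0.045,0],[0,0,-0.045,0],[0,0,-0.045,0],[0,0,-0.045,0],[0,0,-0.045,0],[0,0,0,0]]]'

```text
time_s: 25.7
tcp_pos: [0.4504, 0.0821, 0.4369]
ee_rot: [[0.012, -1.0, 0.012], [-1.0, -0.012, 0.005], [-0.005, -0.012, -1.0]]
wrist_force: [-0.2, 0.5, 0.1]
gripper_width: 0.335
gripper_force: 0.0
```

```bash
python3 - <<'E'
from h import *
a=capture("wrist");save("w10",a);m=camera_model("wrist");print(sense()["tcp_pos"])
P=np.array([proj(m,(x,y,.12)) for x,y in[(.4745,.026),(.4745,.138),(.5785,.138),(.5785,.026)]]).astype(int);print(P.tolist())
hsv=cv2.cvtColor(a,cv2.COLOR_RGB2HSV)
for y in range(P[:,1].min()-5,P[:,1].max()+6,6): print(y,' '.join('%3d/%3d'%(hsv[y,x,1],hsv[y,x,2]) for x in range(P[:,0].min()-5,P[:,0].max()+8,5)))
E
```

```text
[0.44955425 0.08203378 0.43410277]
[[301, 127], [301, 207], [229, 206], [223, 126]]
121  14/242  10/241  11/242  10/240   8/242   8/241  10/241   8/241  10/241  13/244  12/245  13/246  15/246  15/247  14/247  16/248  16/249  11/244  12/245
127  13/241   8/241  48/102  39/155  37/157  35/168  35/169  31/171  31/180  30/187  21/198  21/197  24/194  13/182   3/155   9/162   8/183  10/228  12/245
133  12/242   9/240  43/ 78  46/223  48/158  51/156  47/197  39/195  43/189  47/188  39/185  38/186  38/189  38/189  36/184  34/188  21/241  15/219  11/244
139  12/242  10/241  24/ 63  47/219  30/ 42  33/ 39  36/ 43  25/ 41  57/ 40  20/ 38  50/ 36  56/ 41  21/ 37  34/ 37  43/ 30  25/ 41  21/241  17/211   9/243
145  12/241   8/241  40/ 70  44/226  12/ 22  44/ 23  51/ 25  36/ 42  31/ 41  37/ 41  80/ 32  36/ 28  49/ 31  40/ 19  28/ 18  97/ 21  49/135  46/138  50/168
151  10/241  11/242  45/ 79  46/128  13/ 19  61/ 21  13/ 20  67/ 23  55/ 23  54/ 19  81/ 19  27/ 19  12/ 22  29/ 26  10/ 25  49/ 26  46/134  61/137  54/166
157  13/242  13/242  22/163  47/124  41/ 25  61/ 21  46/ 28  49/ 21  85/ 24  57/
[... 779 characters left out ...]
/ 23  33/ 23  23/ 22  60/ 17  51/ 20  51/ 20  12/ 21  49/125  56/133  53/159
193  25/241  23/241  19/242  46/192  40/ 51  18/ 29  36/ 21  93/ 22  43/ 24  39/ 26  73/ 21  12/ 21  94/ 19  30/ 17  13/ 19  67/ 23  47/126  53/134  54/161
199  44/157  24/242  22/242  47/146  49/184  51/146  50/152  48/155  49/151  48/118  50/113  46/116  44/ 64  42/ 61  49/ 42  53/ 43  45/124  52/137  55/161
205  52/151  24/242  20/242  39/118  39/117  42/108  44/ 81  35/ 88  46/ 89  48/ 91  43/ 89  44/ 87  41/100  46/ 84  39/ 86  50/ 97  40/ 90  56/128  53/159
211  53/148  41/167  22/241  24/242  23/241  21/242  21/242  19/242  19/243  17/242  16/242  15/241  15/241  31/195  56/159  52/161  53/158  54/157  54/155
```

```bash
python3 - <<'E'
from h import *
a=cv2.cvtColor(cv2.imread("pics/w10.png"),cv2.COLOR_BGR2RGB)
hsv=cv2.cvtColor(a,cv2.COLOR_RGB2HSV)
for y in range(140,184,3): print(y,' '.join('%3d/%3d/%3d'%tuple(hsv[y,x]) for x in range(298,340,3)))
b=cv2.cvtColor(cv2.imread("pics/w8.png"),cv2.COLOR_BGR2HSV)
print("before (w8)")
for y in range(160,215,6): print(y,' '.join('%3d/%3d/%3d'%tuple(b[y,x]) for x in range(276,330,5)))
E
```

```text
140  41/ 23/242  35/ 28/235  90/  7/241  93/  9/243  98/ 12/245  87/  9/242   5/ 37/ 41  15/ 37/ 41  87/ 24/189  18/ 75/122  16/149/147  16/146/208  15/144/214  16/148/208
143  23/ 43/138  23/ 46/132  41/ 14/205  94/  8/242  98/ 11/245  86/  8/241   8/ 25/ 41  17/ 42/ 43  85/ 24/188  19/ 76/121  15/141/119  15/147/118  15/149/116  16/144/119
146  21/ 44/138  24/ 54/133  23/ 54/164  22/ 50/168  47/  9/205  79/  9/231 165/ 20/ 25 162/ 55/ 23  30/ 32/103  16/115/102  15/145/120  16/147/120  15/147/118  15/139/121
149  25/ 45/137  23/ 45/129  23/ 50/164  21/ 53/164  20/ 51/171  23/ 50/163 140/ 29/ 26  10/ 38/ 20  35/ 33/102  16/119/101  16/141/119  15/138/118  15/140/118  15/144/119
152  22/ 47/136  18/ 42/133  22/ 52/166  19/ 77/142  20/ 79/151  22/ 53/124  21/ 48/128  23/ 50/147  33/ 32/ 88  17/124/101  16/145/211  16/147/210  15/145/211  16/148/117
155  23/ 47/137  20/ 43/131  23/ 48/163  15/167/ 93  14/144/ 85  15/ 64/ 80  21/ 32/ 80  23/ 50/122  41/ 28/ 72  16/138/102  16/149/212  16/144/213  16/146/213  16/142/117
158  22/ 49/131  19/ 50/138  22/ 54/162  15/144/ 69  15/159/ 96  17/
[... 2151 characters left out ...]
/ 19/ 82  88/ 55/ 60
190  20/ 45/125  22/ 52/157  22/ 51/154  21/ 54/160  22/ 51/159  21/ 51/156 140/ 59/ 13   8/ 43/ 24   8/ 44/ 23  55/ 19/ 81  88/ 66/ 58
196  23/ 50/127  23/ 51/154  20/ 55/158  22/ 54/161  21/ 55/162  22/ 53/155  21/ 50/ 87  20/ 51/ 75  23/ 46/ 94  51/ 23/ 77  79/ 34/ 60
202  22/ 44/128  23/ 53/155  21/ 42/ 86  22/ 33/ 85  20/ 26/ 87  20/ 28/ 83  14/ 35/ 81  18/ 43/ 88  14/136/ 79  13/160/ 75  20/ 96/ 69
208  23/ 45/126  21/ 52/153  20/ 39/ 97  16/ 33/ 85  16/ 33/ 85  25/ 33/ 84  24/ 32/ 79  14/131/ 80  14/148/ 88  16/143/ 91  17/120/100
214  21/ 49/124  21/ 49/152  19/ 45/ 97  23/ 29/ 80  19/ 41/ 87  19/ 34/ 83  17/104/ 88  18/124/125  17/127/139  18/127/139  15/148/ 79
```

```bash
python3 - <<'E'
from h import *
# reconstruct models: wrist cam pose in tool frame from the current reading
s=sense();R=np.array(s["ee_rot"]);m=camera_model("wrist")
off=R.T@(np.array(m["eye"])-s["tcp_pos"]);Rc=R.T@np.array(m["rotation"])
m9=dict(m);R9=np.array([[.012,-1,0],[-1,-.012,0],[0,0,-1]]);m9["eye"]=np.array([.509,.0826,.128])+R9@off;m9["rotation"]=R9@Rc
for n,mm,f,box in(("w9",m9,"w9",(345,180,45,62)),("w10",m,"w10",(300,148,18,50))):
    h=cv2.cvtColor(cv2.imread(f"pics/{f}.png"),cv2.COLOR_BGR2HSV);x,y,w,hh=box
    k=(h[y:y+hh,x:x+w,1]>115)&(h[y:y+hh,x:x+w,2]>45)&(h[y:y+hh,x:x+w,0]<25);v,u=np.nonzero(k);u=u+x;v=v+y
    print(n,len(u),u.min(),u.max(),v.min(),v.max())
    for z in(.025,.035,.06,.12): print(z,plane(mm,u.mean(),v.mean(),z).round(4),[plane(mm,a,b,z)[:2].round(4).tolist() for a,b in((u.min(),v.min()),(u.max(),v.max()))])
c=cv2.imread("pics/c9.png")
E
```

```text
w9 1469 348 385 182 241
0.025 [0.4723 0.0747 0.025 ] [[0.4883, 0.0526], [0.46, 0.0955]]
0.035 [0.4742 0.0714 0.035 ] [[0.4893, 0.0504], [0.4625, 0.0911]]
0.06 [0.4788 0.063  0.06  ] [[0.4919, 0.0449], [0.4687, 0.0801]]
0.12 [0.49   0.0431 0.12  ] [[0.4982, 0.0317], [0.4836, 0.0538]]
w10 80 307 312 153 170
0.025 [0.4671 0.0832 0.025 ] [[0.4705, 0.0719], [0.4619, 0.1008]]
0.035 [0.4667 0.0817 0.035 ] [[0.4701, 0.0706], [0.4616, 0.099]]
0.06 [0.4658 0.078  0.06  ] [[0.469, 0.0675], [0.461, 0.0944]]
0.12 [0.4636 0.0691 0.12  ] [[0.4664, 0.0599], [0.4594, 0.0833]]
```

Triangulated: the egg lies on the felt at about (0.47, 0.08), z≈0.025, seen through the deck's latch cut-out, and the flap is shut. Now I close the lid: closed fingers go behind the lid's edge, right of the dish, then pull forward and down along the arc.

>>> jog_arm --rows '[[[0.04,0,-0.02,0],[0.04,0,-0.01,0],[0,-0.04,0,0],[0,-0.045,0,0],[0,-0.045,0,0],[0,-0.045,0,0],[0,-0.035,0,0],[0,0,0,0],[0,0,0.03,0],[0,0,0.03,0],[0,0,0,0],[0,0,0,0]]]' --claw 0

```text
time_s: 27.25
tcp_pos: [0.6599, 0.0043, 0.403]
ee_rot: [[0.012, -1.0, 0.003], [-1.0, -0.012, -0.0], [0.0, -0.003, -1.0]]
wrist_force: [-0.1, 0.8, 1.3]
gripper_width: 0.002
gripper_force: 0.0
```

>>> jog_arm --rows '[[[0,0,0.008,0],[0,0.0125,0,0],[0,0.0125,0,0],[0,0.0124,0.0043,0],[0,0.0124,0.0043,0],[0,0.0124,0.0045,0],[0,0.0124,0.005,0],[0,0,0,0]]]'

```text
time_s: 28.25
tcp_pos: [0.5843, 0.0034, 0.376]
ee_rot: [[0.012, -1.0, 0.001], [-1.0, -0.012, 0.0], [-0.0, -0.001, -1.0]]
wrist_force: [1.5, -0.2, 1.6]
gripper_width: 0.003
gripper_force: 0.4
```

>>> jog_arm --rows '[[[0,0.0126,0.007,0],[0,0.0126,0.009,0],[0,0.0126,0.01,0],[0,0.0126,0.011,0],[0,0,0,0]]]'

```text
time_s: 28.88
tcp_pos: [0.5343, 0.0028, 0.3379]
ee_rot: [[0.012, -1.0, -0.001], [-1.0, -0.012, -0.0], [0.0, 0.001, -1.0]]
wrist_force: [0.0, 0.2, 0.5]
gripper_width: 0.004
gripper_force: 0.0
```

>>> jog_arm --rows '[[[0,0.0095,0.0105,0],[0,0.0092,0.011,0],[0,0.0092,0.0115,0],[0,0.009,0.012,0],[0,0,0,0]]]'

```text
time_s: 29.5
tcp_pos: [0.4981, 0.0024, 0.2929]
ee_rot: [[0.012, -1.0, -0.001], [-1.0, -0.012, -0.0], [0.0, 0.001, -1.0]]
wrist_force: [0.4, -0.8, 1.1]
gripper_width: 0.006
gripper_force: 0.0
```

>>> jog_arm --rows '[[[0,0.005,0.01,0],[0,0.0045,0.01,0],[0,0.004,0.01,0],[0,0.0035,0.01,0],[0,0,0,0],[0,0,0,0]]]'

```text
time_s: 30.25
tcp_pos: [0.4813, 0.0023, 0.2531]
ee_rot: [[0.012, -1.0, 0.0], [-1.0, -0.012, -0.0], [0.0, -0.0, -1.0]]
wrist_force: [0.6, -0.4, -0.7]
gripper_width: 0.003
gripper_force: 0.0
```

>>> jog_arm --rows '[[[0,0.001,0.005,0],[0,0.001,0.005,0],[0,0.001,0.005,0],[0,0,0,0],[0,0,0,0]]]'

```text
time_s: 30.88
tcp_pos: [0.4781, 0.0023, 0.2379]
ee_rot: [[0.012, -1.0, 0.0], [-1.0, -0.012, 0.0], [-0.0, -0.0, -1.0]]
wrist_force: [-0.3, 1.9, 1.4]
gripper_width: 0.006
gripper_force: 0.7
```

```bash
python3 - <<'E'
from h import *
a=capture("scene");save("s12",a);b=capture("side");save("d12",b)
print(sense()["wrist_force"])
o=cv2.cvtColor(cv2.imread("pics/scene0.png"),cv2.COLOR_BGR2RGB)
for x in (216,222,228,234): print(x,"now",a[120:180:3,x].max(1).tolist(),"\n  old",o[120:180:3,x].max(1).tolist())
m=camera_model("scene")
for th in(0,.09,.2,.5,.9):
    print(th,[proj(m,(.6665-.222*np.cos(th)+z*np.sin(th),.082+y,.124+.222*np.sin(th)+z*np.cos(th))).round(0).tolist() for y,z in((.14,0),(.14,.04),(-.15,.04))])
E
```

```text
[-0.07542849  0.96997525  0.70574388]
216 now [125, 146, 240, 244, 247, 247, 248, 247, 247, 253, 66, 54, 56, 55, 55, 88, 47, 48, 49, 50] 
  old [119, 140, 232, 238, 242, 243, 244, 242, 242, 243, 126, 87, 52, 56, 56, 59, 48, 46, 50, 49]
222 now [77, 75, 237, 242, 244, 247, 248, 247, 247, 137, 69, 71, 54, 56, 55, 56, 104, 50, 48, 49] 
  old [73, 71, 230, 235, 238, 242, 244, 242, 242, 248, 120, 122, 60, 54, 57, 57, 56, 59, 45, 49]
228 now [119, 119, 111, 247, 242, 246, 247, 248, 255, 97, 77, 71, 70, 56, 55, 56, 55, 85, 55, 48] 
  old [112, 112, 104, 241, 236, 241, 242, 243, 242, 127, 122, 122, 123, 54, 53, 56, 55, 56, 67, 46]
234 now [119, 116, 115, 98, 247, 247, 248, 247, 129, 129, 137, 69, 137, 26, 34, 33, 33, 55, 62, 59] 
  old [113, 110, 109, 93, 241, 241, 242, 241, 195, 122, 122, 123, 120, 34, 26, 31, 29, 44, 58, 82]
0 [[214.0, 164.0], [213.0, 151.0], [284.0, 180.0]]
0.09 [[213.0, 158.0], [213.0, 144.0], [285.0, 173.0]]
0.2 [[214.0, 149.0], [215.0, 136.0], [287.0, 163.0]]
0.5 [[219.0, 127.0], [224.0, 113.0], [297.0, 137.0]]
0.9 [[234.0, 99.0], [242.0, 89.0], [317.0, 109.0]]
```

The lid sits about 0.02 rad up under the fingers; pressing further.

>>> jog_arm --rows '[[[0,0,0.003,0],[0,0,0.003,0],[0,0,0.003,0],[0,0,0.003,0],[0,0,0,0],[0,0,0,0]]]'

```text
time_s: 31.72
tcp_pos: [0.4776, 0.0022, 0.2313]
ee_rot: [[0.014, -1.0, 0.001], [-1.0, -0.014, -0.001], [0.001, -0.001, -1.0]]
wrist_force: [-15.5, 4.6, 34.1]
gripper_width: 0.006
gripper_force: 17.3
```

>>> jog_arm --rows '[[[0,0,0,0],[0,0,-0.006,0],[0,0,-0.03,0],[0,0,-0.05,0],[0,0,-0.05,0],[0.05,0,-0.02,0],[0.06,0,0,0],[0.06,0,0,0],[0.06,0,0,0],[0.06,0.02,0,0],[0.06,0.03,0,0],[0,0,0,0],[0,0,0,0],[0,0,0,0]]]'

```text
time_s: 33.48
tcp_pos: [0.435, -0.3425, 0.3818]
ee_rot: [[0.014, -1.0, -0.0], [-1.0, -0.014, 0.0], [-0.0, 0.0, -1.0]]
wrist_force: [-0.3, -0.1, -0.4]
gripper_width: 0.004
gripper_force: 0.0
```

```bash
python3 - <<'E'
from h import *
a=capture("scene");save("s13",a);b=capture("side");save("d13",b)
o=cv2.cvtColor(cv2.imread("pics/scene0.png"),cv2.COLOR_BGR2RGB)
for x in (216,228,262,275,300): print(x,"now",a[140:200:2,x].max(1).tolist(),"\n  old",o[140:200:2,x].max(1).tolist())
A=cv2.cvtColor(a[140:235,205:350],cv2.COLOR_RGB2GRAY).astype(int);O=cv2.cvtColor(o[140:235,205:350],cv2.COLOR_RGB2GRAY).astype(int)
print("mean diff by vertical shift",[(d,round(np.abs(np.roll(A,d,0)-O)[10:-10].mean(),1)) for d in range(-3,9)])
# eggs/stones positions in side view: old vs now
so=cv2.cvtColor(cv2.imread("pics/side0.png"),cv2.COLOR_BGR2RGB)
for n,(x,y,r) in dict(egg=(299,274,14),egg2=(287,308,12),egg3=(358,328,16),amber=(345,265,14),block=(330,298,14)).items():
    print(n,np.abs(b[y-r:y+r,x-r:x+r].astype(int)-so[y-r:y+r,x-r:x+r]).mean().round(1))
E
```

```text
216 now [249, 247, 248, 249, 252, 135, 133, 62, 56, 63, 63, 63, 60, 80, 51, 49, 52, 52, 53, 53, 51, 52, 53, 51, 50, 52, 49, 53, 65, 108] 
  old [243, 240, 242, 243, 246, 126, 124, 57, 52, 56, 57, 56, 55, 74, 48, 43, 49, 50, 48, 49, 48, 49, 47, 47, 47, 47, 46, 48, 59, 101]
228 now [248, 249, 249, 185, 142, 132, 131, 133, 132, 85, 61, 59, 62, 61, 61, 72, 65, 73, 50, 51, 54, 54, 53, 54, 55, 54, 54, 54, 54, 55] 
  old [241, 242, 242, 180, 133, 122, 122, 123, 123, 77, 58, 53, 55, 56, 55, 66, 60, 67, 45, 46, 49, 47, 51, 49, 50, 48, 51, 50, 50, 48]
262 now [132, 131, 134, 129, 132, 131, 141, 132, 131, 133, 49, 24, 23, 22, 81, 48, 61, 61, 63, 62, 63, 61, 61, 70, 47, 53, 55, 54, 53, 54] 
  old [121, 121, 124, 120, 121, 122, 130, 120, 121, 124, 46, 17, 20, 20, 74, 43, 55, 56, 59, 57, 58, 56, 54, 64, 45, 46, 50, 50, 49, 50]
275 now [128, 131, 131, 133, 133, 115, 133, 132, 132, 116, 132, 132, 134, 132, 133, 132, 132, 132, 134, 54, 61, 64, 63, 62, 61, 61, 105, 49, 55, 54] 
  old [118, 120, 122, 123, 123, 106, 122, 122, 122, 107, 123, 121, 124, 121, 123, 122, 122, 121, 125, 49, 55, 57, 57, 57, 55, 55, 98, 45, 49, 50]
300 now [157, 162, 130, 131, 132, 132, 130, 132, 132, 135, 132, 132, 131, 134, 132, 132, 131, 134, 54, 58, 59, 58, 60, 57, 56, 113, 51, 52, 53, 51] 
  old [146, 150, 121, 123, 122, 122, 122, 122, 121, 124, 123, 122, 121, 123, 123, 121, 122, 126, 48, 55, 54, 54, 55, 53, 51, 104, 47, 47, 48, 47]
mean diff by vertical shift [(-3, np.float64(18.4)), (-2, np.float64(15.7)), (-1, np.float64(12.3)), (0, np.float64(6.8)), (1, np.float64(12.4)), (2, np.float64(15.6)), (3, np.float64(18.2)), (4, np.float64(20.3)), (5, np.float64(22.4)), (6, np.float64(24.4)), (7, np.float64(26.4)), (8, np.float64(28.0))]
egg 42.0
egg2 11.3
egg3 33.8
amber 47.6
block 23.8
```

The lid matches its original shut position to the pixel, and it stays there after release. A quick check that the other stones haven't moved, from the same spot as before.

>>> jog_arm --rows '[[[-0.04,0,0,0],[-0.04,0,0,0],[-0.04,0,0,0],[-0.04,0,0,0],[-0.04,0,0,0],[-0.04,0.012,0,0],[0,0,0,0],[0,0,0,0]]]'

```text
time_s: 34.58
tcp_pos: [0.4198, -0.1032, 0.3822]
ee_rot: [[0.014, -1.0, 0.001], [-1.0, -0.014, -0.0], [0.0, -0.001, -1.0]]
wrist_force: [-0.7, -0.2, -0.5]
gripper_width: -0.001
gripper_force: 0.0
```

```bash
python3 - <<'E'
from h import *
m=camera_model("wrist");a=capture("wrist");save("w14",a)
lab=cv2.cvtColor(a,cv2.COLOR_RGB2LAB).astype(int)
k=(((lab[...,2]<166)|(lab[...,0]<165))).astype(np.uint8)
k=cv2.morphologyEx(k,cv2.MORPH_CLOSE,np.ones((5,5)))
cs,_=cv2.findContours(k,cv2.RETR_LIST,cv2.CHAIN_APPROX_NONE)
for c in cs:
    if 120<cv2.contourArea(c)<3000:
        q=np.array([plane(m,*x[0],.009)[:2] for x in c],np.float32);r=cv2.minAreaRect(q*1000)
        print(int(cv2.contourArea(c)),np.round(r[0],1),np.round(r[1],1),round(r[2],1))
E
```

```text
942 [903.5 -29.8] [115.3  47.1] 29.2
409 [402. -99.] [28.7 38.3] 0.9
1811 [ 746.3 -133.6] [146.4  52. ] 3.5
137 [ 518.3 -210.7] [34.6 33.5] 12.2
543 [ 358.  -271.3] [59.7 25.4] 18.5
1072 [ 442.9 -288.1] [54.2 41.4] 89.6
2114 [ 614.2 -308.7] [ 50.3 107.5] 89.1
```

The amber and the other egg are unmoved, the block agrees (it was clipped in the earlier view), and the target's spot is empty. Handing in.

```bash
python3 -c "
from station import finish_job
print(finish_job())"
```

```text
the job is handed in; nothing more can be done
None
```

The agate egg is in the box with the dust flap shut over it, the lid is pressed fully down and stayed down when released (so the latch appears to have caught), the other stones show no sign of having moved, and the job is handed in at about 35 s.

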